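# Feed tube caps through the gate into the cap slot

### The job

Slide the three blue tube caps that lie in the feed tray, one at a time, through the narrow gate into the slot behind it, pushing them with the fingertips: do not lift, tip or carry them over the fence. Push each cap wholly past the gate, so that in the end all three lie flat in a row inside the slot. Leave the vials, dish, carton and marker around the tray undisturbed.

Things in the scene. Friction and masses are not known exactly. Their poses are not given: they have to be found in the camera images.
- cap_tray: fixed feed tray, light grey deck, low dark grey fence. Origin on the bench under the gate's middle; x points from the deck through the gate into the slot, y to the left of that, z up. Deck (and slot floor) 10 mm above the bench; fences 8 mm higher and 8 mm thick, so a cap stands 8 mm above them. Deck inside: x -190 to -8 mm, y -110 to +110 mm
- gate (a point): point on the deck surface in the middle of the gate, at the mouth of the slot (tray x = 0, y = 0, 10 mm up). The gate is a 44 mm opening in the fence (tray y -22 to +22 mm, x -8 to 0) between two steel posts 10 mm in diameter and as low as the fence; its axes are the tray's
- slot_end (a point): point on the slot floor in the middle of its closed end (tray x = 120 mm). The slot is a straight channel 44 mm wide and 120 mm long behind the gate; it holds three caps in a row, each later cap pushing the earlier ones on. A cap is wholly past the gate when its centre is at tray x = 17 mm or more; the last of three can be at most at x = 35 mm
- cap_0: a blue screw cap of a sample tube, lying flat: a disc 34 mm in diameter, 16 mm high, about 12 g; push it on its outside (its open top cannot be entered); origin at the centre of its underside. The three caps are alike
- cap_1: a blue screw cap of a sample tube, lying flat: a disc 34 mm in diameter, 16 mm high, about 12 g; push it on its outside (its open top cannot be entered); origin at the centre of its underside. The three caps are alike
- cap_2: a blue screw cap of a sample tube, lying flat: a disc 34 mm in diameter, 16 mm high, about 12 g; push it on its outside (its open top cannot be entered); origin at the centre of its underside. The three caps are alike
- vial_a: bystander: glass vial with black cap, 29 mm diameter, 64 mm high, stands on the bench beside the slot; origin under its centre
- vial_b: bystander: glass vial with black cap, 30 mm diameter, 68 mm high, stands on the bench on the other side of the slot; origin under its centre
- vial_c: bystander: glass vial with white cap, 25 mm diameter, 60 mm high, on the bench; origin under its centre
- petri_c: bystander: small clear petri dish, 61 mm diameter, 16 mm high, on the bench; origin under its centre
- cuvette_carton: bystander: small white and blue carton 46x85x22 mm, on the bench; origin under its centre
- marker_blue: bystander: blue and white marker pen 135 mm long, 16 mm thick, lying on the bench beyond the tray; origin under its middle
Mind the look-alikes: they are no part of the job. What is shaped like the cap_0 but red is not meant. Leave any yellow look-alike of the cap_1 alone.

How it is judged:
On the way, in this order (a step that is already met when the one before it is completed fails the run):
1. one cap is wholly past the gate, in the slot (((x of cap_0 in the frame of cap_tray between 0.0145 and 0.125 m and y of cap_0 in the frame of cap_tray between -0.012 and 0.012 m and z of cap_0 in the frame of cap_tray below 0.013 m) or (x of cap_1 in the frame of cap_tray between 0.0145 and 0.125 m and y of cap_1 in the frame of cap_tray between -0.012 and 0.012 m and z of cap_1 in the frame of cap_tray below 0.013 m) or (x of cap_2 in the frame of cap_tray between 0.0145 and 0.125 m and y of cap_2 in the frame of cap_tray between -0.012 and 0.012 m and z of cap_2 in the frame of cap_tray below 0.013 m))), for 0.2 s.
2. a second cap is in the slot ((((x of cap_0 in the frame of cap_tray between 0.0145 and 0.125 m and y of cap_0 in the frame of cap_tray between -0.012 and 0.012 m and z of cap_0 in the frame of cap_tray below 0.013 m) and (x of cap_1 in the frame of cap_tray between 0.0145 and 0.125 m and y of cap_1 in the frame of cap_tray between -0.012 and 0.012 m and z of cap_1 in the frame of cap_tray below 0.013 m)) or ((x of cap_0 in the frame of cap_tray between 0.0145 and 0.125 m and y of cap_0 in the frame of cap_tray between -0.012 and 0.012 m and z of cap_0 in the frame of cap_tray below 0.013 m) and (x of cap_2 in the frame of cap_tray between 0.0145 and 0.125 m and y of cap_2 in the frame of cap_tray between -0.012 and 0.012 m and z of cap_2 in the frame of cap_tray below 0.013 m)) or ((x of cap_1 in the frame of cap_tray between 0.0145 and 0.125 m and y of cap_1 in the frame of cap_tray between -0.012 and 0.012 m and z of cap_1 in the frame of cap_tray below 0.013 m) and (x of cap_2 in the frame of cap_tray between 0.0145 and 0.125 m and y of cap_2 in the frame of cap_tray between -0.012 and 0.012 m and z of cap_2 in the frame of cap_tray below 0.013 m)))), for 0.2 s.
3. all three caps are in the slot (x of cap_0 in the frame of cap_tray between 0.0145 and 0.125 m and y of cap_0 in the frame of cap_tray between -0.012 and 0.012 m and z of each of cap_0, cap_1, cap_2 in the frame of cap_tray below 0.013 m and x of cap_1 in the frame of cap_tray between 0.0145 and 0.125 m and y of cap_1 in the frame of cap_tray between -0.012 and 0.012 m and x of cap_2 in the frame of cap_tray between 0.0145 and 0.125 m and y of cap_2 in the frame of cap_tray between -0.012 and 0.012 m), for 0.2 s.
At the end, for the whole second after the job is handed in: all three caps lie flat (tilt under 0.1 rad) and at rest in the slot, each wholly past the gate (centre at least 17 mm into the slot, less 2.5 mm tolerance); they went in one after the other (all of step 3 and angle between each of cap_0, cap_1, cap_2's own z axis and vertical below 0.1 rad and linear speed of each of cap_0, cap_1, cap_2 below 0.01 m/s); the robot touches nothing.
It fails at once if a cap is lifted off the deck (by more than 6 mm) or tipped up (z of any of cap_0, cap_1, cap_2 in the frame of cap_tray above 0.016 m or angle between any of cap_0, cap_1, cap_2's own z axis and vertical above 0.4 rad).
It fails at once if a bystander is shifted by more than 15 mm or tipped over (distance of any of vial_a, vial_b, vial_c, petri_c, cuvette_carton, marker_blue from where it was at the start of the episode above 0.015 m or angle between any of vial_a, vial_b, vial_c's own z axis and vertical above 0.4 rad).
It also fails if it takes over 58 s, if anything falls off the work surface, if the arm or the gripper's body presses on something with over 40 N, if the wrist force passes 120 N, or if a joint passes its speed limit or range.

### The arm

A 7-joint arm with a two-finger parallel gripper is mounted at the origin on a cart in front of the work surface, level with it; the furniture and walls round the work are solid. World frame = base frame: x ahead of the robot, y to its left, z up, the work surface at z = 0. Lengths are in m, angles in rad, forces in N, time in s.
With the tool pointing down it reaches from about 0.425 to 0.925 m from the base axis. Payload 6.8 kg.
Tool frame: the origin (TCP) lies on the front face of the gripper's body, between the roots of the fingers; the fingertips stand 73 mm ahead of it and the grasp point (between the pads) lies 54 mm ahead of it; z points along the fingers, y is the direction in which the jaws open and shut (so a half turn about z gives the same grasp; the last joint's range is limited). The gripper opens to 85 mm and grips with 20 to 120 N. Pads are 22 mm wide; open, the fingers measure 114 mm over their backs; the gripper's body (76 mm by 85 mm) begins 54 mm behind the grasp point. The pads swing forward as they close: fully open they stand 13 mm farther back than shut.
Start: joints at [-1.406, 0.477, 0.022, 1.555, -0.011, 1.109, -0.083], TCP at [0.182, 0.65, 0.304] pointing down, gripper open.
Joint ranges: [-2.96, 2.96], [-0.34, 2.1], [-1.41, 1.46], [0.24, 2.44], [-1.37, 4.51], [0.17, 1.92], [-2.96, 2.96]. Speed limits (rad/s): [2.39, 2.39, 3.14, 3.14, 3.14, 3.14, 3.14].

### API

Orientations are given as a unit quaternion [w, x, y, z].
In Python, from station import get_obs, read_camera, hand_in, spot_in, cut_out, spot_point gives the robot as it stands. The module is installed in compiled form; this text tells all that it offers.
- The arm moves only by the tool move_arm, never from a script. Its arguments are lists of equal length, an entry for each row: "gripper": the opening, from 0 (shut) to 1 (fully open); "xyz": the shift along the tool's x, y, z in cm, a list of three; "twist": the turn about the tool's z in rad. A call has 1 to 5 rows; each row is the pose to reach, as a shift and turn from the pose commanded when the call began, along the tool's axes at that moment; what a row does not reach only later rows make up. A row lasts 1/12 s, in which the tool goes at most 41.7 mm and 7.16 degrees, less where a joint would pass 70% of its speed; a pose out of reach is approached as far as the arm can. A call with a gripper value outside its range is refused whole. The fingers move at their own pace and stop on an object; "squeeze" is the grip in N (left out, the last holds). Time passes only in rows, so rows that repeat a pose let the fingers close. It gives the time, the measured TCP pose, the force and the opening at its end, in the units of the state.
- get_obs(): the state, without advancing time (a new reading comes with each control period).
- read_camera(name): name is "scene" or "top"; returns a dict with "pixels" (480x640x3 uint8, red, green, blue), "fx", "fy", "cx", "cy" (pixels), "k1" (the pictures are not rectified: a ray, as slopes to the right and down, at radius r is drawn at 1 + k1 r^2 times it, then the intrinsics apply), "R" (3x3) and "t" (3): a world point X has camera coordinates R X + t. Camera axes: x right, y down, z forward; pixel columns grow to the right and rows downward; lengths in m; the calibration is good to about 2 mm. A picture is of the moment at which its call begins. There is no depth.
- hand_in(): hands the job in, once; it reports no verdict.
Trained networks look in the newest picture that a camera, given by its name, has taken for a name from the list of things; names that differ only in an ending like _2 or _b are one class to them, and where a whole thing is asked for, a point or a joint stands for the part that bears it (a point fixed in the world has none). Each returns a list of dicts, best first, with "p" (0 to 1); they miss things now and then, are a little off and sometimes report something else, mostly with a low value. They report only what shows in the picture. A call takes as long as a camera call. They do not tell look-alikes from the thing itself.
- spot_in(query, camera): "centre" ([x, y, z] in m, in world coordinates, good to about 4 mm: the middle of the surface that is visible of it).
- cut_out(query, camera): "pixels" (480x640 bool, what is visible of it).
- spot_point(query, camera): "centre" ([x, y, z] in m, in world coordinates, good to about 4 mm: a listed point, or the origin of a listed thing).
The state is a dict: "t": time; "q": joint angles; "joint_vel": joint speeds; "joint_torque": joint torques, N m; "eef_pos": TCP position; "tool_rot": TCP orientation; "contact_force": force on the tool from outside, world axes, zero at the start; "torque": the same for the moment, N m; "gripper_width": opening from 0.0 (shut) to 1.0 (fully open).
Only numpy, scipy, OpenCV 4.12 (cv2) and the standard library are available. Lean on these libraries where they do the work, as an engineer would, in place of code of your own. Each camera call takes 0.05 s, during which the arm holds its last target.

## Working session

There is one attempt and no reset: what is moved stays moved. The work goes in short steps, Python scripts to look and compute and a tool call to move; the robot and the scene stay as the last step left them, time stands still between calls to the robot, and variables do not carry over. Pictures are saved under pics/ and viewed, and the job is handed in when it is done.

Besides the shell and the picture viewer there is one more tool, called as name([rows], argument=value, ...), one row to a line, values as JSON. move_arm: Moves the arm, as the interface text tells. Its arguments: {"type":"object","properties":{"gripper":{"type":"array","items":{"type":"number"}},"xyz":{"type":"array","items":{"type":"array","items":{"type":"number"}}},"twist":{"type":"array","items":{"type":"number"}},"squeeze":{"type":"number"}},"required":["gripper","xyz","twist"]}

```bash
mkdir -p pics
python3 - <<'E'
from station import *
import cv2
o=get_obs();print(o['t'],o['eef_pos'],o['tool_rot'],o['gripper_width'])
for c in ['scene','top']:
    r=read_camera(c);cv2.imwrite(f'pics/{c}0.png',r['pixels'][:,:,::-1])
    print(c,r['fx'],r['cx'],r['cy'],r['k1'],r['R'],r['t'])
    for q in ['cap_0','cap_tray','gate','slot_end']:
        for d in spot_point(q,c): print(q,d['p'],[round(float(v),4) for v in d['centre']])
print(get_obs()['t'])
E
```

```text
0.0 [0.1817504  0.64956396 0.30289072] [-3.29237879e-05  1.35947824e-01  9.90715534e-01 -9.58993331e-04] 1.0032720599067078
scene 530.7826843595233 314.26508582737273 241.27931343850142 -0.051524849969027696 [[ 0.76283925 -0.64639751 -0.01570175]
 [-0.39580028 -0.44762147 -0.80185856]
 [ 0.51129094  0.61790394 -0.59730754]] [-0.59261758  0.12782711  0.99886834]
cap_0 0.81 [0.4551, -0.2854, 0.0062]
cap_0 0.69 [0.5617, -0.2922, 0.0098]
cap_0 0.66 [0.7618, -0.1412, -0.0]
cap_0 0.48 [0.441, -0.028, 0.0001]
cap_0 0.46 [0.5077, -0.2485, 0.0108]
cap_tray 0.67 [0.5286, -0.1899, -0.0024]
gate 0.77 [0.531, -0.1899, 0.0075]
slot_end 0.81 [0.5505, -0.0739, 0.0102]
slot_end 0.18 [0.6102, -0.1311, 0.0006]
top 501.8781397570274 315.04731366389154 242.469901687266 -0.12303348414657683 [[ 0.0284755  -0.99956145  0.00812794]
 [-0.99031598 -0.02931557 -0.13570133]
 [ 0.13588009 -0.00418507 -0.99071645]] [-0.2710126   0.53848618  0.90128251]
cap_0 0.79 [0.4544, -0.2799, 0.0148]
cap_0 0.78 [0.696, -0.2536, -0.0022]
cap_0 0.73 [0.5134, -0.2501, 0.0092]
cap_0 0.67 [0.5662, -0.294, 0.009]
cap_0 0.5 [0.442, -0.0297, 0.0004]
cap_tray 0.73 [0.531, -0.1891, 0.0015]
cap_tray 0.6 [0.5398, -0.4877, 0.0017]
cap_tray 0.52 [0.4721, -0.1159, -0.0003]
gate 0.62 [0.5287, -0.1861, 0.0151]
0.5
```

View pics/scene0.png

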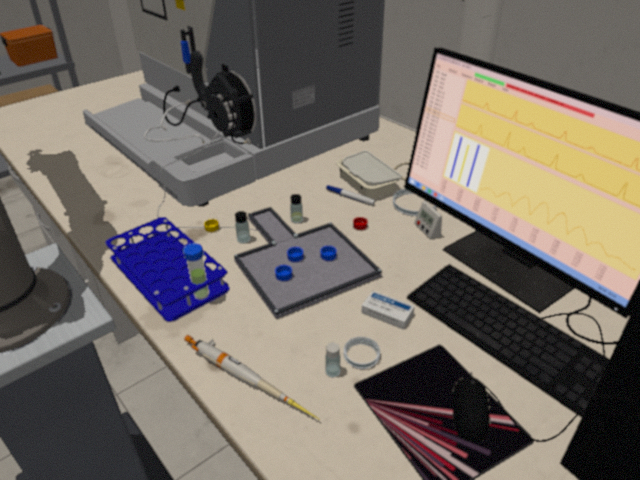

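View pics/top0.png

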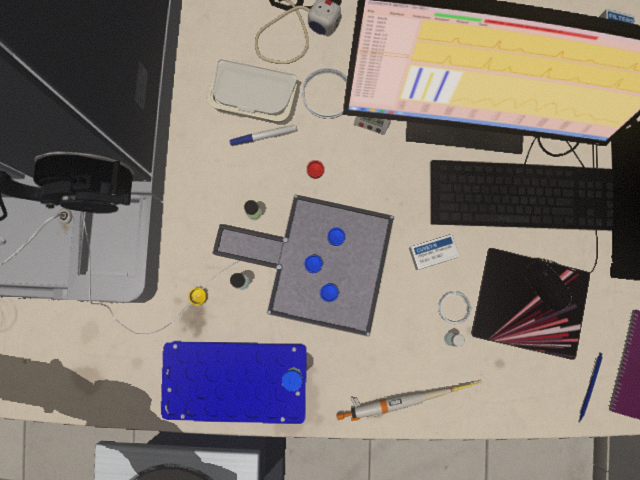

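```bash
cat > h.py <<'E'
import numpy as np, cv2
from station import *
def ray(r,uv):
    uv=np.array(uv,float).reshape(-1,2)
    d=np.stack([(uv[:,0]-r['cx'])/r['fx'],(uv[:,1]-r['cy'])/r['fy']],1)
    s=d.copy()
    for _ in range(20): s=d/(1+r['k1']*(s**2).sum(1,keepdims=True))
    R=np.array(r['R']);t=np.array(r['t'])
    return -R.T@t,(np.c_[s,np.ones(len(s))])@R
def onz(r,uv,z):
    C,D=ray(r,uv); k=(z-C[2])/D[:,2]; return C+k[:,None]*D
def proj(r,X):
    X=np.array(X,float).reshape(-1,3);c=X@np.array(r['R']).T+np.array(r['t']);s=c[:,:2]/c[:,2:]
    s=s*(1+r['k1']*(s**2).sum(1,keepdims=True)); return s*[r['fx'],r['fy']]+[r['cx'],r['cy']]
def blue(r):
    hsv=cv2.cvtColor(r['pixels'],cv2.COLOR_RGB2HSV)
    return cv2.inRange(hsv,(105,170,70),(122,255,255))
def caps(r,zs=0.020):
    n,l,s,c=cv2.connectedComponentsWithStats(blue(r))
    return [(c[i],s[i,4],onz(r,c[i],zs)[0]) for i in range(1,n) if 60<s[i,4]<900]
E
python3 - <<'E'
from h import *
for c in ['top','scene']:
    r=read_camera(c); print(c,-np.array(r['R']).T@np.array(r['t']))
    for x in caps(r): print(x)
    np.save
    img=r['pixels'][:,:,::-1]
    b=(200,180,410,345) if c=='top' else (225,195,390,320)
    k=cv2.resize(img[b[1]:b[3],b[0]:b[2]],None,fx=3.8,fy=3.5 if 0 else 3.8,interpolation=cv2.INTER_CUBIC)
    cv2.imwrite(f'pics/{c}crop.png',k[:600,:800])
    if c=='top':
        print(onz(r,[[150,300],[0,300],[40,200],[130,180],[0,200],[320,430],[165,345],[305,345]],0.02))
        print(onz(r,[[40,200],[0,210],[160,150]],0.3))
E
```

```text
top [ 0.41852234 -0.25133579  0.96819147]
(array([335.85281385, 236.03463203]), np.int32(231), array([ 0.5621572 , -0.29474006,  0.02      ]))
(array([313.0125, 263.375 ]), np.int32(240), array([ 0.508455  , -0.25262326,  0.02      ]))
(array([328.79583333, 292.44166667]), np.int32(240), array([ 0.45433936, -0.28394191,  0.02      ]))
(array([590.81981982, 386.4954955 ]), np.int32(111), array([ 0.28226093, -0.79863521,  0.02      ]))
[[ 0.42892755  0.05518825  0.02      ]
 [ 0.41538941  0.36397666  0.02      ]
 [ 0.61811759  0.29798221  0.02      ]
 [ 0.66211349  0.11313058  0.02      ]
 [ 0.6167132   0.38721589  0.02      ]
 [ 0.19965095 -0.27442575  0.02      ]
 [ 0.34562434  0.02125844  0.02      ]
 [ 0.35516409 -0.24211171  0.02      ]]
[[ 0.55917731  0.13576915  0.3       ]
 [ 0.54362282  0.19670604  0.3       ]
 [ 0.63423575 -0.03367562  0.3       ]]
scene [-0.00804637 -0.94305305  0.68982572]
(array([185.40322581,  51.7016129 ]), np.int32(124), array([1.02021667, 1.12183527, 0.02      ]))
(array([294.89473684, 253.87719298]), np.int32(171), array([ 0.50762452, -0.25679884,  0.02      ]))
(array([328.07602339, 252.88304094]), np.int32(171), array([ 0.56079146, -0.2993015 ,  0.02      ]))
(array([283.31770833, 272.47395833]), np.int32(192), array([ 0.45360167, -0.28805465,  0.02      ]))
```

View pics/topcrop.png

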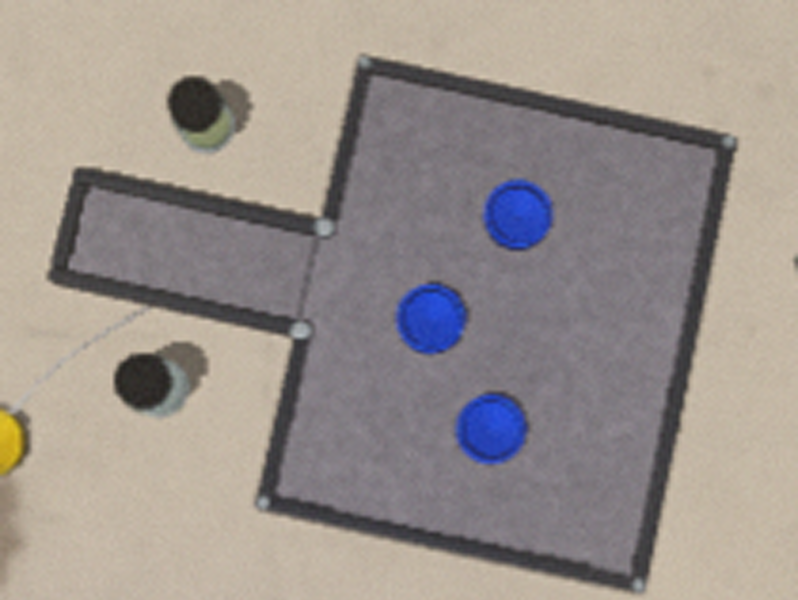

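View pics/scenecrop.png

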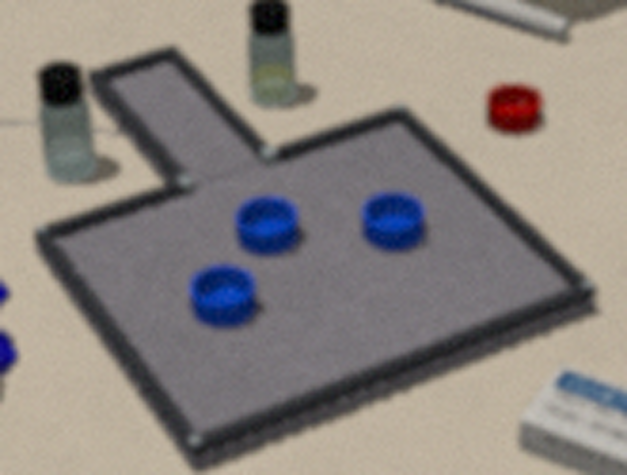

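```bash
cat >> h.py <<'E'
def fitT(A,B):
    a=A-A.mean(0);b=B-B.mean(0)
    th=np.arctan2((a[:,0]*b[:,1]-a[:,1]*b[:,0]).sum(),(a*b).sum())
    R=np.array([[np.cos(th),-np.sin(th)],[np.sin(th),np.cos(th)]])
    return th,R,B.mean(0)-R@A.mean(0)
E
python3 - <<'E'
from h import *
T=np.array([[-4,-114],[-194,-114],[-194,114],[-4,114],[-4,-27],[-4,27],[124,-26],[124,26]])/1000.
r=read_camera('top')
uv=np.array([(365,62),(729,142),(638,585),(264,503),(325,228),(301,330),(82,182),(60,272)])/3.8-0.37+[200,180]
P=onz(r,uv,0.018)[:,:2]
th,R,t=fitT(T,P);print('top',np.degrees(th),t);print(np.round((P-T@R.T-t)*1000,1))
for x in caps(r):print(np.round((R.T@(x[2][:2]-t))*1000,1))
r=read_camera('scene')
uv=np.array([(402,117),(587,292),(193,440),(45,238),(268,152),(184,182)])/3.8-.37+[225,195]
P=onz(r,uv,0.018)[:,:2]
th,R,t=fitT(T[:6],P);print('scene',np.degrees(th),t);print(np.round((P-T[:6]@R.T-t)*1000,1))
for x in caps(r):print(np.round((R.T@(x[2][:2]-t))*1000,1))
E
```

```text
top 79.29243968798482 [ 0.52706739 -0.19004233]
[[ 0.3 -0.1]
 [-0.1  0.2]
 [ 0.3  0.8]
 [ 0.1  0. ]
 [-0.2  0.9]
 [ 1.   1. ]
 [-3.1 -1. ]
 [ 1.8 -2. ]]
[-96.3 -54. ]
[-65.    6.7]
[-105.8   53.9]
[-642.1  137.2]
scene 78.82814459158644 [ 0.52500329 -0.19673762]
[[-4.5 -4.2]
 [-1.   0.9]
 [ 3.5  3.8]
 [-0.1 -5.8]
 [ 0.9  3.5]
 [ 1.   1.8]]
[1388.1 -229.5]
[-93.6 -54.9]
[-62.6   5.4]
[-103.4   52.4]
```

```bash
cat >> h.py <<'E'
TH=np.radians(79.3);TR=np.array([[np.cos(TH),-np.sin(TH)],[np.sin(TH),np.cos(TH)]]);TO=np.array([0.5272,-0.1897])
from scipy.spatial.transform import Rotation as Ro
def axes():
    o=get_obs();q=np.array(o['tool_rot']);M=Ro.from_quat(q[[1,2,3,0]]).as_matrix();return o,M
def go(xyz,yawdeg):
    o,M=axes();d=M.T@(np.array(xyz)-o['eef_pos'])*100
    y=np.arctan2(M[1,0],M[0,0]);tw=-(np.radians(yawdeg)-y);tw=(tw+np.pi)%(2*np.pi)-np.pi
    print('t',round(o['t'],2),'cm',np.round(d,2),'twist',round(tw,3),'q',np.round(o['q'],2))
def gotray(xt,yt,z,yawt=0):   # tray mm, TCP z
    w=TR@(np.array([xt,yt])/1000)+TO;go([*w,z],79.3+yawt)
def where():
    o,M=axes();p=o['eef_pos'];print('tray',np.round(TR.T@(p[:2]-TO)*1000,1),'z',round(p[2],4),'yaw',round(np.degrees(np.arctan2(M[1,0],M[0,0]))-79.3,1),'F',np.round(o['contact_force'],2),'g',round(o['gripper_width'],3),'t',round(o['t'],2))
E
python3 -c "
from h import *
go([.38,.28,.3],79.3)"
```

```text
t 0.7 cm [-29.05 -30.3    0.39] twist 1.485 q [-1.41  0.48  0.02  1.56 -0.01  1.11 -0.08]
```

move_arm([
  [-3, -3, 0],
  [-6, -6, 0],
  [-9, -9, 0],
  [-11.5, -12, 0],
  [-14, -15, 0],
], gripper=[0.15, 0.15, 0.15, 0.15, 0.15], twist=[0.12, 0.24, 0.36, 0.48, 0.6])

```text
t: 1.12
eef_pos: [0.2773, 0.4657, 0.304]
tool_rot: [0.0, 0.426, 0.905, 0.0]
contact_force: [1.1, -0.0, 0.6]
gripper_width: 0.298
```

```bash
python3 -c "
from h import *
where()
go([.38,.28,.3],79.3)"
```

```text
tray [597.6 367.2] z 0.304 yaw 50.3 F [ 1.05 -0.05  0.6 ] g 0.298 t 1.12
t 1.12 cm [-20.85  -3.93   0.4 ] twist 0.878 q [-1.3   0.26  0.18  1.89 -0.05  1.   -0.4 ]
```

move_arm([
  [-4, -0.8, 0],
  [-8, -1.6, 0],
  [-12, -2.4, 0],
  [-16, -3.2, 0],
  [-20, -4, 0],
], gripper=[0.15, 0.15, 0.15, 0.15, 0.15], twist=[0.12, 0.24, 0.36, 0.48, 0.6])

```text
t: 1.53
eef_pos: [0.3747, 0.2871, 0.3043]
tool_rot: [-0.0, 0.674, 0.739, 0.0]
contact_force: [0.6, 1.2, 0.0]
gripper_width: 0.15
```

```bash
python3 -c "
from h import *
where()
go([.44,.0,.28],79.3)"
```

```text
tray [440.2 238.3] z 0.3043 yaw 16.0 F [0.62 1.2  0.01] g 0.15 t 1.53
t 1.53 cm [-29.2    3.85   2.4 ] twist 0.279 q [-1.13  0.14  0.38  2.04 -0.06  0.97 -0.62]
```

move_arm([
  [-4, 0.5, 0],
  [-8, 1, 0],
  [-12, 1.5, 0],
  [-16, 2, 0],
  [-20, 2.6, 0],
], gripper=[0.15, 0.15, 0.15, 0.15, 0.15], twist=[0.06, 0.12, 0.18, 0.24, 0.28])

```text
t: 1.95
eef_pos: [0.4195, 0.0905, 0.3042]
tool_rot: [-0.0, 0.769, 0.639, 0.001]
contact_force: [0.8, -0.5, -1.0]
gripper_width: 0.153
```

```bash
python3 -c "
from h import *
where()
gotray(-120,7,.2)"
```

```text
tray [255.3 157.8] z 0.3042 yaw 0.1 F [ 0.81 -0.49 -0.98] g 0.153 t 1.95
t 1.95 cm [-37.57  15.01  10.38] twist 0.002 q [-0.9   0.05  0.57  2.14 -0.03  0.96 -0.5 ]
```

move_arm([
  [-3.8, 1.5, 1],
  [-7.6, 3, 2],
  [-11.4, 4.5, 3],
  [-15.2, 6, 4],
  [-19, 7.5, 5],
], gripper=[0.15, 0.15, 0.15, 0.15, 0.15], twist=[0, 0, 0, 0, 0])

```text
t: 2.37
eef_pos: [0.4588, -0.1079, 0.2544]
tool_rot: [0.0, 0.768, 0.64, 0.001]
contact_force: [1.6, 1.4, -0.7]
gripper_width: 0.149
```

```bash
python3 -c "
from h import *
where()
gotray(-112,7,.2)"
```

```text
tray [67.7 82.4] z 0.2544 yaw 0.3 F [ 1.63  1.4  -0.68] g 0.149 t 2.37
t 2.37 cm [-18.01   7.43   5.43] twist 0.005 q [-0.53  0.24  0.73  2.12 -0.21  0.86  0.15]
```

move_arm([
  [-3.6, 1.5, 1.5],
  [-7.2, 3, 3],
  [-10.8, 4.5, 4.5],
  [-14.4, 6, 6],
  [-18, 7.4, 7.5],
], gripper=[0.15, 0.15, 0.15, 0.15, 0.15], twist=[0, 0, 0, 0, 0.005])

```text
t: 2.78
eef_pos: [0.4993, -0.2981, 0.1785]
tool_rot: [-0.0, 0.77, 0.638, 0.0]
contact_force: [1.2, 0.3, 0.4]
gripper_width: 0.151
```

```bash
python3 -c "
from h import *
where()
gotray(-112,7,.11)
for c in ['top','scene']:
    r=read_camera(c);cv2.imwrite(f'pics/{c}1.png',r['pixels'][:,:,::-1])
"
```

```text
tray [-111.7    7.3] z 0.1785 yaw 0.0 F [1.15 0.3  0.41] g 0.151 t 2.78
t 2.78 cm [-0.04  0.03  6.85] twist 0.0 q [-0.04  0.55  0.63  1.92 -0.44  0.81  0.65]
```

View pics/top1.png

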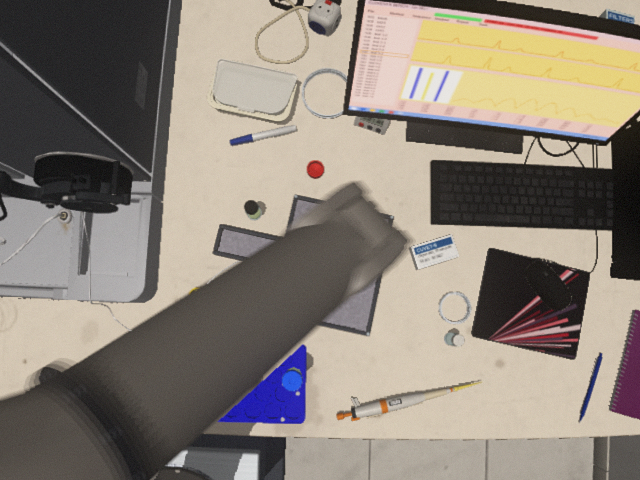

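View pics/scene1.png

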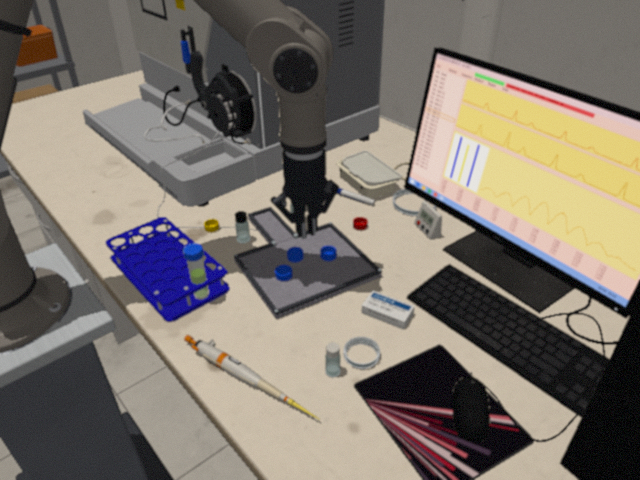

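move_arm([
  [0, 0, 3],
  [0, 0, 5.5],
  [0, 0, 6.7],
  [0, 0, 6.8],
  [0, 0, 6.8],
], gripper=[0.15, 0.15, 0.15, 0.15, 0.15], twist=[0, 0, 0, 0, 0])

```text
t: 3.3
eef_pos: [0.4987, -0.2961, 0.1115]
tool_rot: [-0.0, 0.77, 0.638, -0.0]
contact_force: [-0.8, -0.5, 0.9]
gripper_width: 0.154
```

```bash
python3 -c "
from h import *
where()
gotray(-112,7,.11)
r=read_camera('scene');im=r['pixels'][:,:,::-1]
cv2.imwrite('pics/s2.png',cv2.resize(im[150:320,220:400],None,fx=3.5,fy=3.5,interpolation=cv2.INTER_CUBIC))
w=TR@[-.112,.007]+TO
print(proj(r,[[*w,.037],[*w,.024],[*w,.11]]))
"
```

```text
tray [-109.8    8.2] z 0.1115 yaw 0.0 F [-0.78 -0.5   0.85] g 0.154 t 3.3
t 3.3 cm [-0.22  0.12  0.15] twist 0.0 q [ 0.01  0.64  0.56  1.95 -0.52  0.69  0.71]
[[304.52889811 258.52206574]
 [304.70350971 263.63595353]
 [303.50007039 228.33153479]]
```

View pics/s2.png

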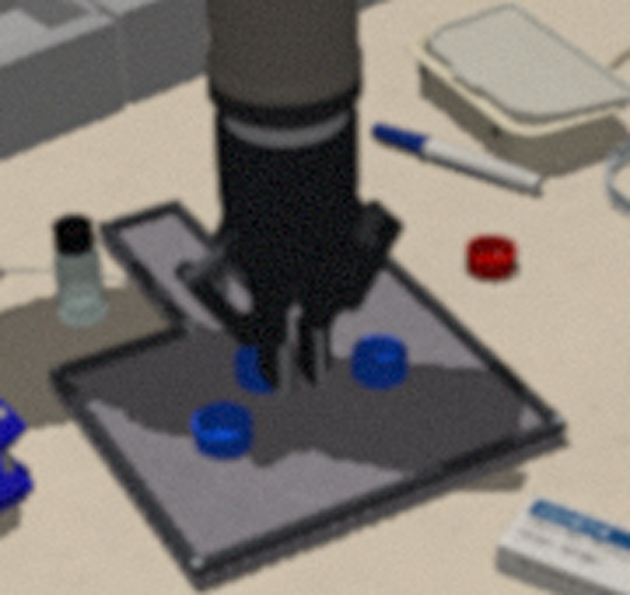

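move_arm([
  [-0.2, 0.1, 0.8],
  [-0.2, 0.1, 1.4],
  [-0.2, 0.1, 1.8],
  [-0.2, 0.1, 1.8],
  [-0.2, 0.1, 1.8],
], gripper=[0.15, 0.15, 0.15, 0.15, 0.15], twist=[0, 0, 0, 0, 0])

```text
t: 3.77
eef_pos: [0.4993, -0.2983, 0.0933]
tool_rot: [-0.0, 0.77, 0.638, -0.0]
contact_force: [0.5, -0.3, 0.1]
gripper_width: 0.15
```

```bash
python3 -c "
from h import *
where()
gotray(-5,0,.093)
"
```

```text
tray [-111.9    7.3] z 0.0933 yaw -0.0 F [ 0.53 -0.34  0.08] g 0.15 t 3.77
t 3.77 cm [10.69  0.73  0.03] twist -0.0 q [ 0.04  0.67  0.53  1.95 -0.54  0.66  0.73]
```

move_arm([
  [1, 0, 0],
  [2, 0, 0],
  [2.8, 0, 0],
  [3.6, 0.1, 0],
  [4.4, 0.25, 0],
], gripper=[0.15, 0.15, 0.15, 0.15, 0.15], twist=[0, 0, 0, 0, 0])

```text
t: 4.18
eef_pos: [0.5104, -0.2542, 0.0935]
tool_rot: [-0.0, 0.77, 0.638, 0.0]
contact_force: [0.9, -0.5, -0.3]
gripper_width: 0.149
```

```bash
python3 -c "
from h import *
where()
gotray(-5,0,.093)
r=read_camera('scene');im=r['pixels'][:,:,::-1]
cv2.imwrite('pics/s3.png',cv2.resize(im[150:320,220:400],None,fx=3.5,fy=3.5,interpolation=cv2.INTER_CUBIC))
"
```

```text
tray [-66.5   4.6] z 0.0935 yaw 0.0 F [ 0.9  -0.51 -0.34] g 0.149 t 4.18
t 4.18 cm [6.15 0.46 0.05] twist 0.001 q [-0.05  0.66  0.54  1.98 -0.55  0.65  0.66]
```

View pics/s3.png

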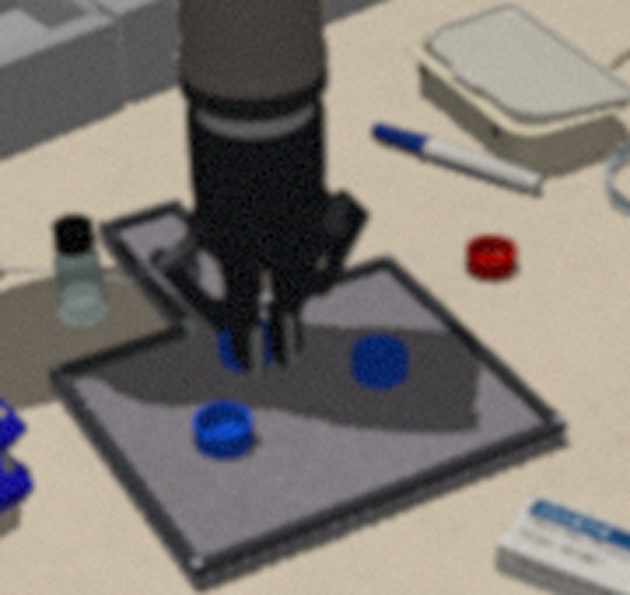

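```bash
python3 -c "
from h import *
r=read_camera('scene')
b=blue(r)
n,l,s,c=cv2.connectedComponentsWithStats(b)
print([s[i] for i in range(1,n) if s[i,4]>30])
a=np.linspace(0,2*np.pi,60)
def prj(cx,cy):
    P=[]
    for z in(.01,.026):
        for t in a:
            w=TR@[(cx+17*np.cos(t))/1000,(cy+17*np.sin(t))/1000]+TO;P.append([*w,z])
    p=proj(r,P);return p.min(0).round(1),p.max(0).round(1)
for c in [(-39.7,4.6),(-39.7,9),(-35,4.6),(-105.8,53.9),(-96.3,-54)]:print(c,prj(*c))
"
```

```text
[array([182,  41,   8,  23, 129], dtype=int32), array([ 112,  218,  117,  103, 5082], dtype=int32), array([321, 246,  15,  15, 192], dtype=int32), array([276, 265,  16,  15, 202], dtype=int32)]
(-39.7, 4.6) (array([280.9, 238.8]), array([297.4, 254.8]))
(-39.7, 9) (array([279. , 239.5]), array([295.6, 255.4]))
(-35, 4.6) (array([279.8, 237.7]), array([296.4, 253.6]))
(-105.8, 53.9) (array([273.5, 263.4]), array([291.2, 280.7]))
(-96.3, -54) (array([318.8, 244.2]), array([335.3, 260.4]))
```

move_arm([
  [0.7, 0.2, 0],
  [1.4, 0.35, 0],
  [2.1, 0.45, 0],
  [2.8, 0.45, 0],
  [3.5, 0.45, 0],
], gripper=[0.15, 0.15, 0.15, 0.15, 0.15], twist=[0, 0, 0, 0, 0])

```text
t: 4.7
eef_pos: [0.5211, -0.2214, 0.0934]
tool_rot: [-0.0, 0.77, 0.638, 0.0]
contact_force: [0.3, -0.7, 0.5]
gripper_width: 0.152
```

```bash
python3 -c "
from h import *
where()
gotray(-5,0,.093)
"
```

```text
tray [-32.3   0.1] z 0.0934 yaw -0.0 F [ 0.32 -0.73  0.52] g 0.152 t 4.7
t 4.7 cm [2.73 0.01 0.04] twist -0.0 q [-0.11  0.66  0.54  1.99 -0.55  0.64  0.6 ]
```

move_arm([
  [0.6, 0, 0],
  [1.2, 0, 0],
  [1.8, 0, 0],
  [2.4, 0, 0],
  [3.0, 0, 0],
], gripper=[0.15, 0.15, 0.15, 0.15, 0.15], twist=[0, 0, 0, 0, 0])

```text
t: 5.12
eef_pos: [0.5266, -0.1921, 0.0934]
tool_rot: [-0.0, 0.77, 0.638, -0.0]
contact_force: [-0.7, -0.7, 0.5]
gripper_width: 0.152
```

```bash
python3 -c "
from h import *
where()
gotray(-50,0,.093)
"
```

```text
tray [-2.5  0.2] z 0.0934 yaw -0.0 F [-0.72 -0.65  0.49] g 0.152 t 5.12
t 5.12 cm [-4.75  0.02  0.04] twist -0.0 q [-0.17  0.65  0.54  2.01 -0.56  0.63  0.55]
```

move_arm([
  [-1, 0, 0],
  [-2, 0, -2],
  [-4, 0, -4],
  [-7, 0, -6],
  [-10, -2, -6],
], gripper=[0.15, 0.15, 0.15, 0.15, 0.15], twist=[0, 0, 0.1, 0.2, 0.3])

```text
t: 5.53
eef_pos: [0.4928, -0.2897, 0.1573]
tool_rot: [0.004, 0.857, 0.515, 0.003]
contact_force: [1.5, -0.8, -0.5]
gripper_width: 0.149
```

```bash
python3 -c "
from h import *
where()
gotray(-140,76,.11,-34)
r=read_camera('scene');im=r['pixels'][:,:,::-1]
cv2.imwrite('pics/s4.png',cv2.resize(im[150:320,220:400],None,fx=3.5,fy=3.5,interpolation=cv2.INTER_CUBIC))
"
```

```text
tray [-104.7   15.2] z 0.1573 yaw -17.3 F [ 1.51 -0.82 -0.48] g 0.149 t 5.53
t 5.53 cm [-5.18 -4.8   4.68] twist 0.292 q [-0.1   0.59  0.7   1.97 -0.54  0.77  0.43]
```

View pics/s4.png

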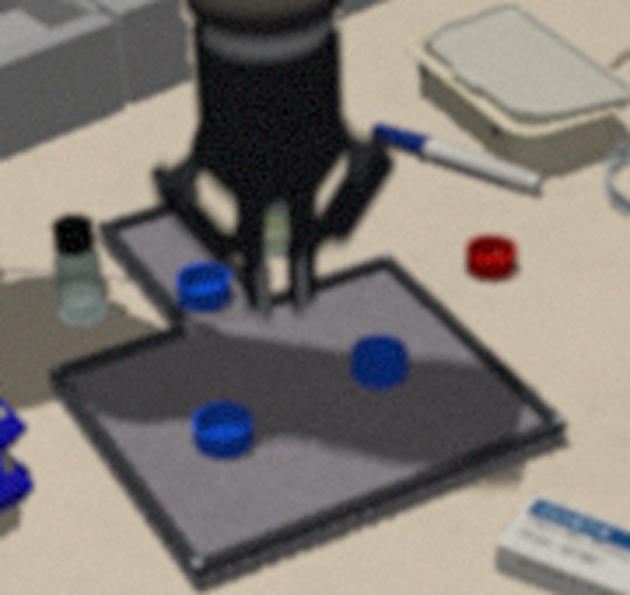

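The first cap is in the slot at crop pixel (204,287), past the gate. Next is the cap on the left of the deck, at (223,430).

move_arm([
  [-2, -2, 0.5],
  [-4, -3.6, 1],
  [-5.2, -4.8, 2],
  [-5.2, -4.8, 3],
  [-5.2, -4.8, 4],
], gripper=[0.15, 0.15, 0.15, 0.15, 0.15], twist=[0.1, 0.2, 0.29, 0.29, 0.29])

```text
t: 6.0
eef_pos: [0.4205, -0.3113, 0.1129]
tool_rot: [-0.0, 0.922, 0.386, -0.0]
contact_force: [0.9, 0.2, -0.5]
gripper_width: 0.149
```

```bash
python3 -c "
from h import *
where()
gotray(-140,76,.093,-34)
"
```

```text
tray [-139.3   82.2] z 0.1129 yaw -33.9 F [ 0.89  0.2  -0.52] g 0.149 t 6.0
t 6.0 cm [0.29 0.56 1.99] twist 0.002 q [-0.02  0.62  0.71  2.09 -0.66  0.66  0.36]
```

move_arm([
  [0.3, 0.5, 0.5],
  [0.3, 0.5, 1],
  [0.3, 0.55, 1.5],
  [0.3, 0.55, 2.0],
  [0.3, 0.55, 2.0],
], gripper=[0.15, 0.15, 0.15, 0.15, 0.15], twist=[0, 0, 0, 0, 0])

```text
t: 6.42
eef_pos: [0.4277, -0.312, 0.0926]
tool_rot: [-0.0, 0.922, 0.387, -0.0]
contact_force: [0.0, -0.6, -0.2]
gripper_width: 0.147
```

```bash
python3 -c "
from h import *
where()
d=np.array([np.cos(np.radians(-34)),np.sin(np.radians(-34))])
for c in [(-106,54),(-35,3),]:
    p=np.array(c)-27*d;print(p);gotray(*p,.093,-34)
r=read_camera('scene');im=r['pixels'][:,:,::-1]
cv2.imwrite('pics/s5.png',cv2.resize(im[150:320,220:400],None,fx=3.5,fy=3.5,interpolation=cv2.INTER_CUBIC))
"
```

```text
tray [-138.6   75.1] z 0.0926 yaw -33.8 F [ 0.04 -0.62 -0.17] g 0.147 t 6.42
[-128.38401446   69.09820839]
t 6.42 cm [ 1.18 -0.07 -0.04] twist 0.004 q [ 0.    0.66  0.67  2.08 -0.7   0.63  0.38]
[-57.38401446  18.09820839]
t 6.42 cm [ 9.92  0.22 -0.04] twist 0.004 q [ 0.    0.66  0.67  2.08 -0.7   0.63  0.38]
```

View pics/s5.png

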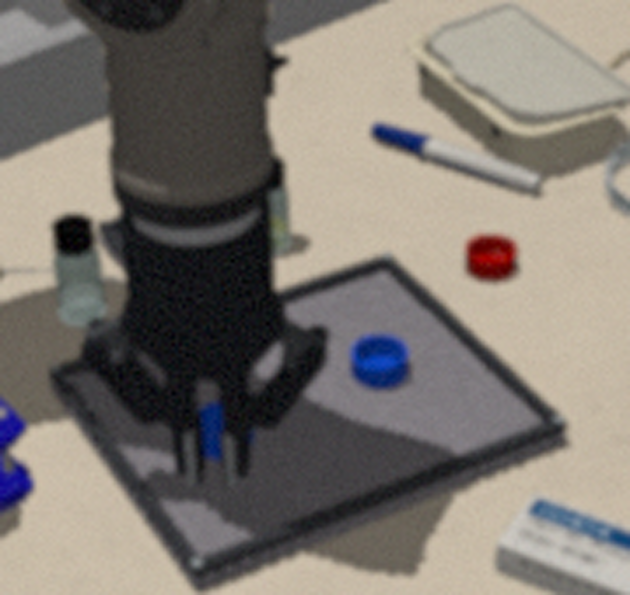

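move_arm([
  [0.9, 0, 0],
  [1.8, 0, 0],
  [2.7, 0, 0],
  [3.6, 0, 0],
  [4.5, 0.1, 0],
], gripper=[0.15, 0.15, 0.15, 0.15, 0.15], twist=[0, 0, 0, 0, 0])

```text
t: 6.88
eef_pos: [0.4608, -0.2797, 0.0935]
tool_rot: [-0.0, 0.922, 0.387, 0.0]
contact_force: [-0.2, 0.1, 0.2]
gripper_width: 0.144
```

```bash
python3 -c "
from h import *
where()
gotray(-57.4,18,.093,-34)
r=read_camera('scene');im=r['pixels'][:,:,::-1]
cv2.imwrite('pics/s6.png',cv2.resize(im[150:320,220:400],None,fx=3.5,fy=3.5,interpolation=cv2.INTER_CUBIC))
"
```

```text
tray [-100.8   48.5] z 0.0935 yaw -33.8 F [-0.23  0.07  0.18] g 0.144 t 6.88
t 6.88 cm [5.3  0.12 0.06] twist 0.004 q [-0.08  0.67  0.68  2.06 -0.7   0.65  0.3 ]
```

View pics/s6.png

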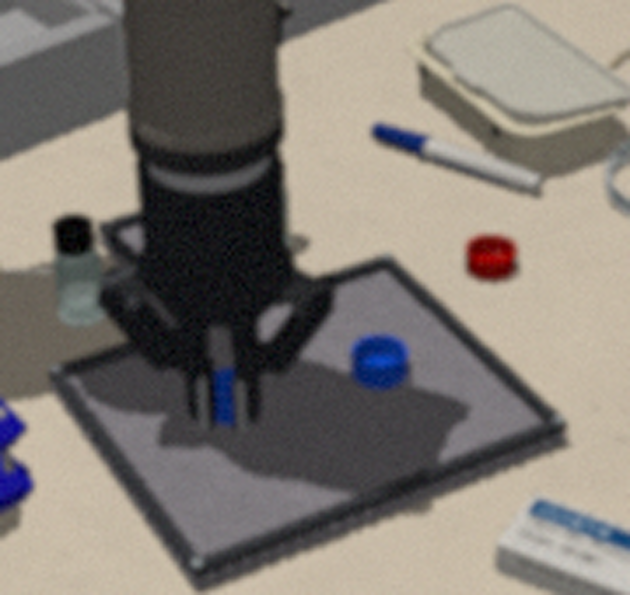

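move_arm([
  [1.1, 0, 0],
  [2.2, 0.1, 0],
  [3.3, 0.1, 0],
  [4.3, 0.1, 0],
  [5.2, 0.1, 0],
], gripper=[0.15, 0.15, 0.15, 0.15, 0.15], twist=[0, 0, 0, 0, 0])

```text
t: 7.35
eef_pos: [0.498, -0.2435, 0.0934]
tool_rot: [-0.0, 0.922, 0.387, 0.0]
contact_force: [0.2, 0.1, 0.7]
gripper_width: 0.149
```

```bash
python3 -c "
from h import *
where()
gotray(-85,2,.15,0)
"
```

```text
tray [-58.3  18.7] z 0.0934 yaw -33.8 F [0.22 0.12 0.69] g 0.149 t 7.35
t 7.35 cm [-1.29  2.87 -5.66] twist -0.589 q [-0.17  0.69  0.69  2.03 -0.71  0.67  0.21]
```

move_arm([
  [-1, 0, 0],
  [-2.5, 0, -1],
  [-3.5, 1, -3],
  [-3.5, 2, -4],
  [-3.5, 2.4, -4],
], gripper=[0.15, 0.15, 0.15, 0.15, 0.15], twist=[0, -0.12, -0.24, -0.36, -0.48])

```text
t: 7.77
eef_pos: [0.4902, -0.2892, 0.1358]
tool_rot: [0.002, 0.803, 0.596, 0.0]
contact_force: [0.5, 0.4, -0.1]
gripper_width: 0.147
```

```bash
python3 -c "
from h import *
where()
gotray(-85,3,.093,0)
r=read_camera('scene');im=r['pixels'][:,:,::-1]
cv2.imwrite('pics/s7.png',cv2.resize(im[150:320,220:400],None,fx=3.5,fy=3.5,interpolation=cv2.INTER_CUBIC))
for x in caps(r):print(x[0],np.round((TR.T@(x[2][:2]-TO))*1000,1),x[1])
"
```

```text
tray [-104.6   17.9] z 0.1358 yaw -6.1 F [ 0.47  0.44 -0.09] g 0.147 t 7.77
t 7.77 cm [2.12 1.25 4.28] twist -0.107 q [-0.04  0.6   0.62  1.98 -0.52  0.72  0.6 ]
[185.43410853  51.86821705] [1377.9 -240.3] 129
[286.06329114 247.82278481] [-42.1  13. ] 79
[327.99431818 253.34659091] [-102.7  -52.4] 176
```

View pics/s7.png

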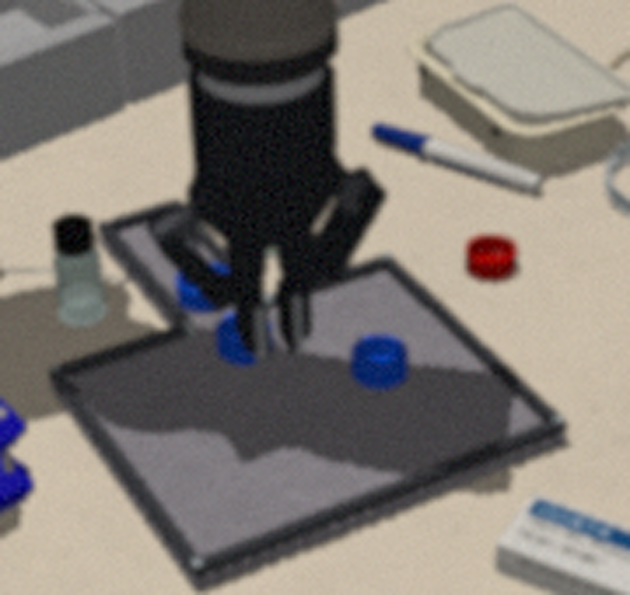

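move_arm([
  [1.0, 0.6, 0],
  [1.8, 1.1, 1.5],
  [1.9, 1.1, 3],
  [1.9, 1.1, 4.2],
  [1.9, 1.1, 4.2],
], gripper=[0.15, 0.15, 0.15, 0.15, 0.15], twist=[-0.1, -0.1, -0.1, -0.1, -0.1])

```text
t: 8.23
eef_pos: [0.5038, -0.2706, 0.089]
tool_rot: [-0.002, 0.774, 0.633, -0.001]
contact_force: [-0.5, -0.6, 0.3]
gripper_width: 0.147
```

```bash
python3 -c "
from h import *
where()
gotray(-63,4,.093,0)
gotray(-4,0,.093,0)
"
```

```text
tray [-83.9   7.9] z 0.089 yaw -0.7 F [-0.48 -0.58  0.25] g 0.147 t 8.23
t 8.23 cm [ 2.09  0.37 -0.4 ] twist -0.012 q [-0.02  0.67  0.54  1.98 -0.55  0.65  0.68]
t 8.23 cm [ 8.   0.7 -0.4] twist -0.012 q [-0.02  0.67  0.54  1.98 -0.55  0.65  0.68]
```

move_arm([
  [0.2, 0.3, -0.3],
  [1.0, 0.4, -0.4],
  [1.8, 0.4, -0.4],
  [2.6, 0.4, -0.4],
  [3.2, 0.5, -0.4],
], gripper=[0.15, 0.15, 0.15, 0.15, 0.15], twist=[-0.01, -0.01, -0.01, -0.01, -0.01])

```text
t: 8.65
eef_pos: [0.5172, -0.2395, 0.0959]
tool_rot: [-0.0, 0.77, 0.638, 0.0]
contact_force: [-0.3, 0.3, -0.1]
gripper_width: 0.149
```

```bash
python3 -c "
from h import *
where()
gotray(-4,0,.093,0)
"
```

```text
tray [-50.8   0.6] z 0.0959 yaw 0.0 F [-0.29  0.35 -0.11] g 0.149 t 8.65
t 8.65 cm [4.68 0.06 0.29] twist 0.001 q [-0.08  0.66  0.54  1.98 -0.55  0.65  0.63]
```

move_arm([
  [0, 0, 0.28],
  [0.7, 0, 0.28],
  [1.4, 0, 0.28],
  [2.1, 0, 0.28],
  [2.8, 0, 0.28],
], gripper=[0.15, 0.15, 0.15, 0.15, 0.15], twist=[0, 0, 0, 0, 0])

```text
t: 9.07
eef_pos: [0.5221, -0.2128, 0.0926]
tool_rot: [-0.0, 0.77, 0.638, -0.0]
contact_force: [-0.2, -0.3, 0.4]
gripper_width: 0.151
```

```bash
python3 -c "
from h import *
where()
gotray(-3,0,.093,0)
r=read_camera('scene');im=r['pixels'][:,:,::-1]
cv2.imwrite('pics/s8.png',cv2.resize(im[150:320,220:400],None,fx=3.5,fy=3.5,interpolation=cv2.INTER_CUBIC))
"
```

```text
tray [-23.7   0.7] z 0.0926 yaw -0.0 F [-0.22 -0.28  0.44] g 0.151 t 9.07
t 9.07 cm [ 2.07  0.07 -0.04] twist -0.0 q [-0.13  0.66  0.54  2.   -0.56  0.64  0.59]
```

View pics/s8.png

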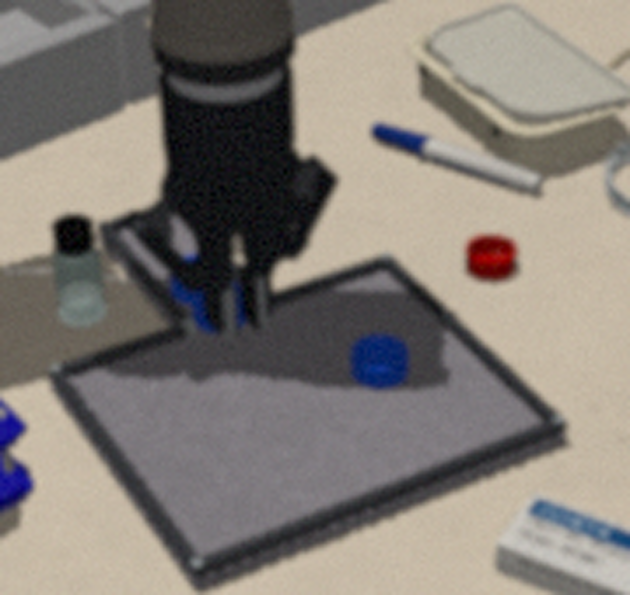

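move_arm([
  [0.5, 0, 0],
  [1.0, 0, 0],
  [1.5, 0, 0],
  [2.0, 0, 0],
  [2.2, 0, 0],
], gripper=[0.15, 0.15, 0.15, 0.15, 0.15], twist=[0, 0, 0, 0, 0])

```text
t: 9.53
eef_pos: [0.5263, -0.191, 0.0926]
tool_rot: [-0.0, 0.77, 0.638, 0.0]
contact_force: [0.5, 0.8, 0.8]
gripper_width: 0.153
```

```bash
python3 -c "
from h import *
where()
gotray(-128,-75,.15,34)
"
```

```text
tray [-1.4  0.6] z 0.0926 yaw 0.0 F [0.48 0.85 0.84] g 0.153 t 9.53
t 9.53 cm [-12.66   7.55  -5.75] twist -0.593 q [-0.17  0.65  0.54  2.01 -0.56  0.63  0.56]
```

move_arm([
  [-1, 0, 0],
  [-2.5, 0, -1.5],
  [-5, 1.5, -4],
  [-8, 3.5, -6],
  [-11, 5.5, -6],
], gripper=[0.15, 0.15, 0.15, 0.15, 0.15], twist=[0, -0.1, -0.2, -0.32, -0.44])

```text
t: 9.95
eef_pos: [0.5611, -0.3137, 0.157]
tool_rot: [0.003, 0.61, 0.792, 0.0]
contact_force: [1.4, -0.7, 1.0]
gripper_width: 0.151
```

```bash
python3 -c "
from h import *
where()
gotray(-129,-80,.15,39)
r=read_camera('scene');im=r['pixels'][:,:,::-1]
cv2.imwrite('pics/s9.png',cv2.resize(im[150:320,220:400],None,fx=3.5,fy=3.5,interpolation=cv2.INTER_CUBIC))
"
```

```text
tray [-115.6  -56.4] z 0.157 yaw 25.5 F [ 1.45 -0.71  0.95] g 0.151 t 9.95
t 9.95 cm [-2.23  1.55  0.72] twist -0.236 q [ 0.07  0.63  0.49  1.78 -0.39  0.82  1.  ]
```

View pics/s9.png

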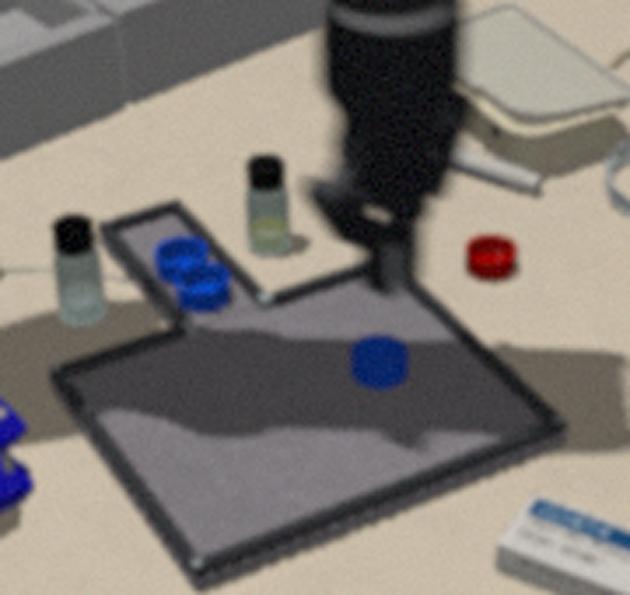

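Two caps are in the slot, at crop pixels (182,258) and (203,288). The last one is at (379,362).

move_arm([
  [-1, 0.5, 0],
  [-1.8, 1.2, 0.5],
  [-1.8, 1.2, 2],
  [-1.8, 1.2, 4],
  [-1.8, 1.2, 4.6],
], gripper=[0.15, 0.15, 0.15, 0.15, 0.15], twist=[-0.1, -0.2, -0.23, -0.23, -0.23])

```text
t: 10.42
eef_pos: [0.5739, -0.3253, 0.104]
tool_rot: [-0.002, 0.518, 0.855, -0.0]
contact_force: [-0.3, 0.4, -0.7]
gripper_width: 0.148
```

```bash
python3 -c "
from h import *
where()
gotray(-129,-80,.093,39)
"
```

```text
tray [-124.5  -71.1] z 0.104 yaw 38.3 F [-0.28  0.4  -0.72] g 0.148 t 10.42
t 10.42 cm [-0.9   0.43  1.1 ] twist -0.012 q [ 0.15  0.72  0.39  1.75 -0.37  0.76  1.21]
```

move_arm([
  [-0.8, 0.4, 0],
  [-0.8, 0.4, 0.4],
  [-0.8, 0.4, 0.8],
  [-0.8, 0.4, 0.9],
  [-0.8, 0.4, 0.9],
], gripper=[0.15, 0.15, 0.15, 0.15, 0.15], twist=[-0.01, -0.01, -0.01, -0.01, -0.01])

```text
t: 10.83
eef_pos: [0.5831, -0.3299, 0.0978]
tool_rot: [0.0, 0.513, 0.858, -0.0]
contact_force: [0.6, -0.4, 0.2]
gripper_width: 0.15
```

```bash
python3 -c "
from h import *
where()
d=np.array([np.cos(np.radians(39)),np.sin(np.radians(39))])
for c in [(-96.3,-54),(-35,-3),]:
    p=np.array(c)-27*d;print(p);gotray(*p,.093,39)
r=read_camera('scene');im=r['pixels'][:,:,::-1]
cv2.imwrite('pics/s10.png',cv2.resize(im[150:320,220:400],None,fx=3.5,fy=3.5,interpolation=cv2.INTER_CUBIC))
"
```

```text
tray [-127.4  -80.9] z 0.0978 yaw 38.9 F [ 0.59 -0.39  0.22] g 0.15 t 10.83
[-117.28294096  -70.99165056]
t 10.83 cm [ 1.41 -0.14  0.48] twist -0.001 q [ 0.16  0.74  0.39  1.72 -0.38  0.76  1.22]
[-55.98294096 -19.99165056]
t 10.83 cm [ 9.38 -0.25  0.48] twist -0.001 q [ 0.16  0.74  0.39  1.72 -0.38  0.76  1.22]
```

View pics/s10.png

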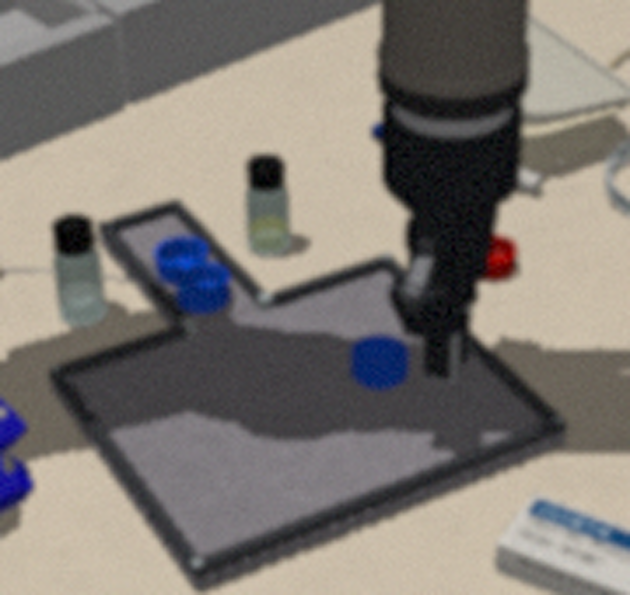

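move_arm([
  [0.3, 0, 0.48],
  [1.0, -0.1, 0.48],
  [1.8, -0.1, 0.48],
  [2.8, -0.15, 0.48],
  [3.8, -0.15, 0.48],
], gripper=[0.15, 0.15, 0.15, 0.15, 0.15], twist=[0, 0, 0, 0, 0])

```text
t: 11.3
eef_pos: [0.563, -0.296, 0.0929]
tool_rot: [-0.0, 0.513, 0.858, 0.0]
contact_force: [0.5, 0.9, -0.2]
gripper_width: 0.148
```

```bash
python3 -c "
from h import *
where()
gotray(-56,-20,.093,39)
r=read_camera('scene');im=r['pixels'][:,:,::-1]
cv2.imwrite('pics/s11.png',cv2.resize(im[150:320,220:400],None,fx=3.5,fy=3.5,interpolation=cv2.INTER_CUBIC))
"
```

```text
tray [-97.8 -55. ] z 0.0929 yaw 39.0 F [ 0.47  0.85 -0.21] g 0.148 t 11.3
t 11.3 cm [ 5.45 -0.09 -0.01] twist -0.001 q [ 0.11  0.7   0.38  1.81 -0.38  0.7   1.2 ]
```

View pics/s11.png

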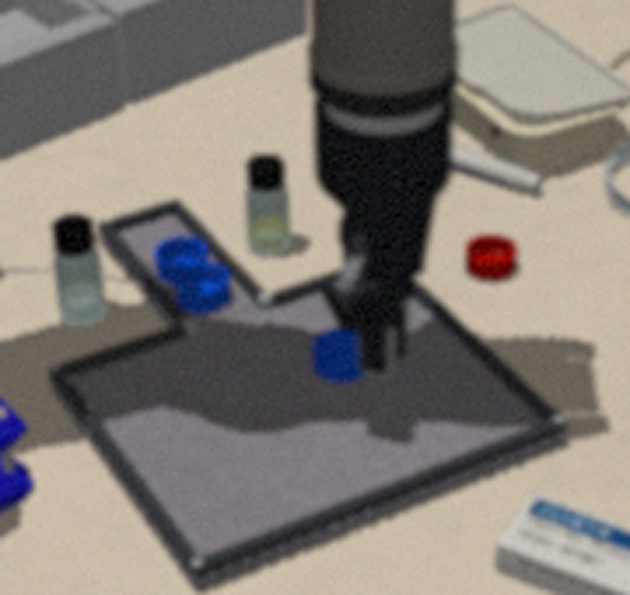

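move_arm([
  [1.1, 0, 0],
  [2.2, -0.1, 0],
  [3.3, -0.1, 0],
  [4.4, -0.1, 0],
  [5.3, -0.1, 0],
], gripper=[0.15, 0.15, 0.15, 0.15, 0.15], twist=[0, 0, 0, 0, 0])

```text
t: 11.77
eef_pos: [0.5371, -0.2495, 0.0928]
tool_rot: [-0.0, 0.513, 0.858, 0.0]
contact_force: [-0.9, -0.2, -0.1]
gripper_width: 0.152
```

```bash
python3 -c "
from h import *
where()
gotray(-85,-3,.14,0)
"
```

```text
tray [-56.9 -20.8] z 0.0928 yaw 39.0 F [-0.86 -0.23 -0.06] g 0.152 t 11.77
t 11.77 cm [-1.06 -3.15 -4.72] twist 0.68 q [ 0.05  0.65  0.38  1.92 -0.38  0.64  1.16]
```

move_arm([
  [-1, 0, 0],
  [-2.5, 0, -1],
  [-3.3, -1, -3],
  [-3, -2, -4],
  [-2.5, -2.6, -4],
], gripper=[0.15, 0.15, 0.15, 0.15, 0.15], twist=[0, 0.12, 0.24, 0.36, 0.48])

```text
t: 12.18
eef_pos: [0.5272, -0.288, 0.1354]
tool_rot: [0.003, 0.705, 0.709, 0.0]
contact_force: [0.4, -0.0, 0.2]
gripper_width: 0.149
```

```bash
python3 -c "
from h import *
where()
gotray(-85,-3,.093,0)
r=read_camera('scene');im=r['pixels'][:,:,::-1]
cv2.imwrite('pics/s12.png',cv2.resize(im[150:320,220:400],None,fx=3.5,fy=3.5,interpolation=cv2.INTER_CUBIC))
"
```

```text
tray [-96.6 -18.3] z 0.1354 yaw 11.0 F [ 0.43 -0.03  0.21] g 0.149 t 12.18
t 12.18 cm [ 1.44 -1.29  4.23] twist 0.191 q [-0.01  0.62  0.55  1.9  -0.47  0.74  0.81]
```

View pics/s12.png

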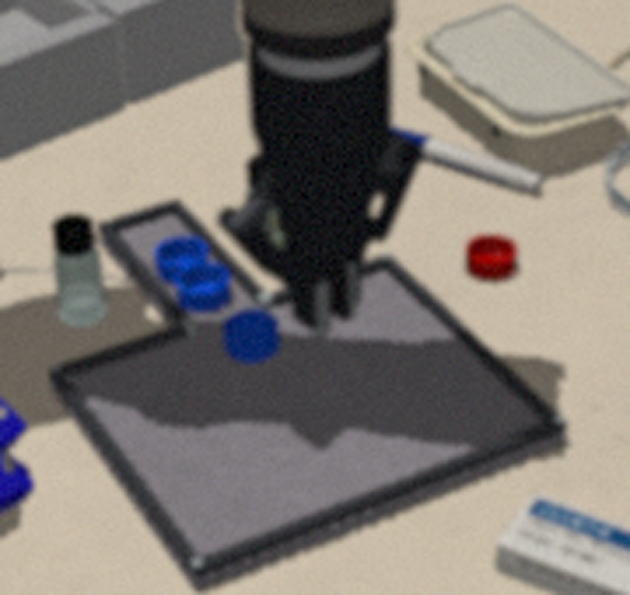

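move_arm([
  [0.6, -0.6, 0],
  [1.0, -1.2, 1.5],
  [1.0, -1.4, 3],
  [1.0, -1.4, 4],
  [1.0, -1.4, 4],
], gripper=[0.15, 0.15, 0.15, 0.15, 0.15], twist=[0.1, 0.18, 0.19, 0.19, 0.19])

```text
t: 12.65
eef_pos: [0.5118, -0.2746, 0.0908]
tool_rot: [-0.002, 0.766, 0.643, -0.001]
contact_force: [0.4, -0.4, 0.7]
gripper_width: 0.147
```

```bash
python3 -c "
from h import *
where()
r=read_camera('scene');p=onz(r,[290,245.7],.018)[0];print(np.round(TR.T@(p[:2]-TO)*1000,1))
gotray(-63,-1,.093,0)
"
```

```text
tray [-86.3  -0.6] z 0.0908 yaw 0.7 F [ 0.38 -0.36  0.66] g 0.147 t 12.65
[-37.4   1.4]
t 12.7 cm [ 2.37 -0.   -0.11] twist 0.012 q [-0.02  0.68  0.54  1.95 -0.55  0.66  0.7 ]
```

move_arm([
  [0.3, 0, 0],
  [1.0, 0, 0],
  [1.8, 0, 0],
  [2.6, 0, 0],
  [3.2, 0, 0],
], gripper=[0.15, 0.15, 0.15, 0.15, 0.15], twist=[0.01, 0.01, 0.01, 0.01, 0.01])

```text
t: 13.12
eef_pos: [0.5189, -0.2423, 0.0931]
tool_rot: [-0.0, 0.77, 0.639, 0.0]
contact_force: [-0.1, 0.3, 0.2]
gripper_width: 0.153
```

```bash
python3 -c "
from h import *
where()
gotray(-3,0,.093,0)
"
```

```text
tray [-53.2  -1.6] z 0.0931 yaw 0.1 F [-0.14  0.26  0.2 ] g 0.153 t 13.12
t 13.12 cm [ 5.02 -0.15  0.02] twist 0.001 q [-0.08  0.67  0.55  1.98 -0.56  0.65  0.65]
```

move_arm([
  [0.6, -0.1, 0],
  [1.2, -0.15, 0],
  [1.8, -0.15, 0],
  [2.4, -0.15, 0],
  [3.0, -0.15, 0],
], gripper=[0.15, 0.15, 0.15, 0.15, 0.15], twist=[0, 0, 0, 0, 0])

```text
t: 13.53
eef_pos: [0.5224, -0.2137, 0.0929]
tool_rot: [0.0, 0.77, 0.638, -0.0]
contact_force: [-0.3, -0.6, 0.4]
gripper_width: 0.152
```

```bash
python3 -c "
from h import *
where()
gotray(-1,0,.093,0)
r=read_camera('scene');im=r['pixels'][:,:,::-1]
cv2.imwrite('pics/s13.png',cv2.resize(im[150:320,220:400],None,fx=3.5,fy=3.5,interpolation=cv2.INTER_CUBIC))
"
```

```text
tray [-24.5   0.2] z 0.0929 yaw -0.0 F [-0.27 -0.61  0.44] g 0.152 t 13.53
t 13.53 cm [ 2.35  0.02 -0.01] twist -0.0 q [-0.14  0.66  0.55  2.   -0.57  0.64  0.6 ]
```

View pics/s13.png

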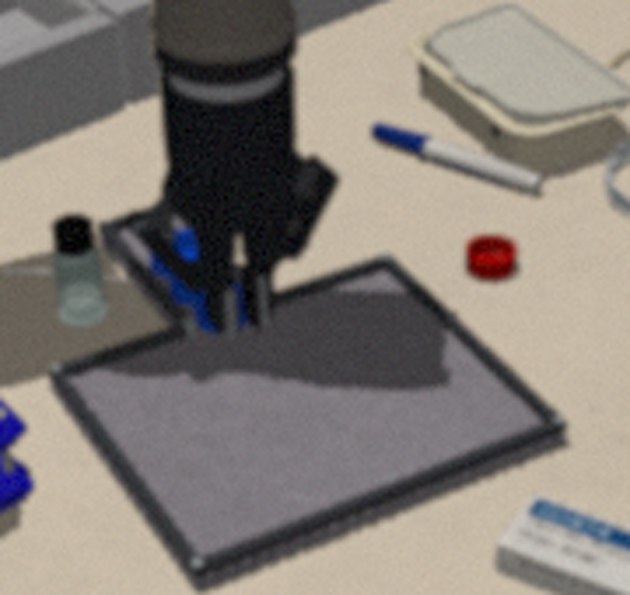

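move_arm([
  [0.5, 0, 0],
  [1.0, 0, 0],
  [1.5, 0, 0],
  [2.0, 0, 0],
  [2.3, 0, 0],
], gripper=[0.15, 0.15, 0.15, 0.15, 0.15], twist=[0, 0, 0, 0, 0])

```text
t: 14.0
eef_pos: [0.5268, -0.1907, 0.0927]
tool_rot: [-0.0, 0.77, 0.638, 0.0]
contact_force: [0.4, 0.2, 0.5]
gripper_width: 0.151
```

move_arm([
  [0.1, 0, 0],
  [-1, 0, 0],
  [-2.5, 0, -1.5],
  [-5, 0, -4.5],
  [-8, 0, -8],
], gripper=[0.15, 0.15, 0.15, 0.15, 0.15], twist=[0, 0, 0, 0, 0])

```text
t: 14.42
eef_pos: [0.5111, -0.268, 0.1693]
tool_rot: [-0.001, 0.77, 0.638, -0.001]
contact_force: [1.1, -0.8, 0.6]
gripper_width: 0.15
```

```bash
python3 -c "
from h import *
where()
r=read_camera('scene');im=r['pixels'][:,:,::-1]
cv2.imwrite('pics/s14.png',cv2.resize(im[150:320,220:400],None,fx=3.5,fy=3.5,interpolation=cv2.INTER_CUBIC))
"
```

```text
tray [-79.9   1.3] z 0.1693 yaw 0.1 F [ 1.09 -0.83  0.62] g 0.15 t 14.42
```

View pics/s14.png

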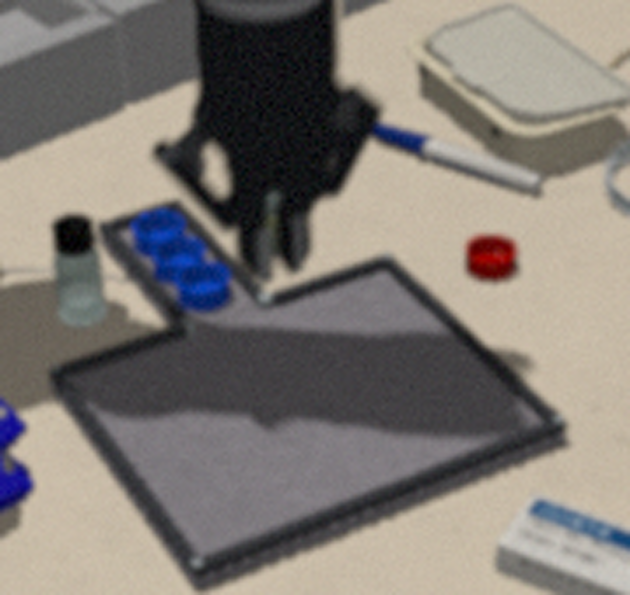

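move_arm([
  [-3, 1, -3],
  [-6, 2, -6],
  [-9, 2, -9],
  [-12, 2, -9],
  [-15, 2, -9],
], gripper=[0.15, 0.15, 0.15, 0.15, 0.15], twist=[0, 0, 0, 0, 0])

```text
t: 14.88
eef_pos: [0.5035, -0.4223, 0.2625]
tool_rot: [0.003, 0.77, 0.638, 0.0]
contact_force: [-0.1, -0.3, -0.6]
gripper_width: 0.148
```

move_arm([
  [-3, -1, 0],
  [-6, -2, 0],
  [-9, -3, 0],
  [-9, -3, 0],
  [-9, -3, 0],
], gripper=[0.15, 0.15, 0.15, 0.15, 0.15], twist=[0, 0, 0, 0, 0])

```text
t: 15.3
eef_pos: [0.4544, -0.5046, 0.2596]
tool_rot: [0.0, 0.772, 0.636, -0.001]
contact_force: [0.1, 0.8, -0.8]
gripper_width: 0.15
```

```bash
python3 -c "
from h import *
where()
for c in ['scene','top']:
    r=read_camera(c);cv2.imwrite(f'pics/{c}F.png',r['pixels'][:,:,::-1])
    for x in caps(r):print(c,x[0].round(1),x[1],np.round(TR.T@(x[2][:2]-TO)*1000,1))
"
```

```text
tray [-322.9   13. ] z 0.2596 yaw -0.4 F [ 0.07  0.79 -0.77] g 0.15 t 15.3
scene [185.4  51.7] 127 [1379.7 -240.8]
scene [271.4 223.7] 418 [53.1  0.8]
top [251.2 246.8] 635 [56.6  1.1]
top [591.3 384.7] 122 [-644.2  124.1]
```

View pics/topF.png

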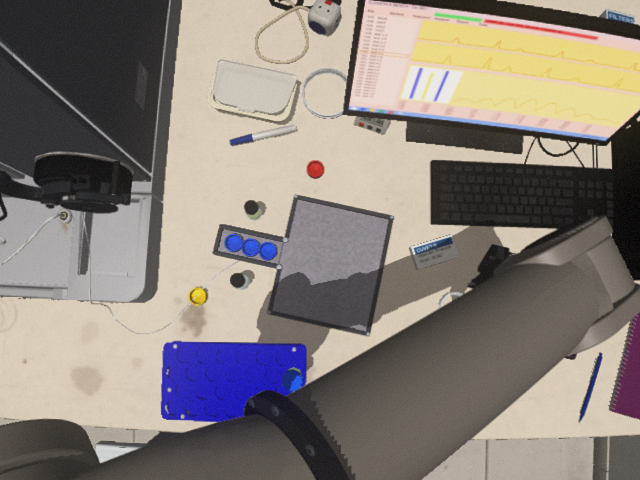

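The row of three sits in the slot at top pixels (233,243), (251,247) and (268,250), clear of the gate posts at (285,240) and (278,266). The bystanders I can see haven't moved.

```bash
python3 -c "
from station import *
print(hand_in())"
```

```text
the job is handed in; nothing more can be done
None
```

I pushed all three blue caps through the gate one at a time, using the two slightly open fingertips held just above fence height. I then backed the arm away and handed the job in at about 15 s of the 58 s allowed.

**Caps:** the last top and scene pictures show the three caps flat in a row inside the slot. The last cap's centre is about 22 mm past the gate in the top picture and about 19 mm in the scene picture. I worked these out from the middle of the row, since the caps showed as one blob. Both are above the 17 mm needed. The scene camera read a few mm different from the top one throughout, so I relied on the top camera.

**Surroundings:** the bystanders I could see looked unmoved, but I judged that by eye and did not measure it. The arm partly hid the petri dish in the last top picture, and also vial_c beside it. The wrist force stayed at sensor-noise level in every reading, and the robot was touching nothing at hand-in.

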